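# Hang the chitting tray on the slatwall and set out the seed potatoes

### The job

Hang the empty white pocket tray on the top groove of the slatwall stand, anywhere along it: tilt its hooks into the groove and rotate it down until it is fully seated, level, with its back against the boards. Then lay every small seed potato gently in the hung tray, one to a pocket (any pocket, do not drop them from high), and leave the big baking potatoes and everything else on the table where they are.

Things in the scene. Friction and masses are not known exactly. Their poses are not given: they have to be found in the camera images.
- panel: fixed lilac slatwall stand on the table, 476 mm long with its two 18 mm wooden side cheeks, 265 mm high; feet 22 mm high under the cheeks reach 85 mm in front. Origin: on the table at the foot of its face, mid-length; the face is its plane x = 0 and looks along its -x; y along the boards, z up. Three level grooves, ledges (lower edges) 35, 125 and 215 mm above the table
- panel_groove (a point): mid-length point of the top groove, on the face plane at the ledge (215 mm up); axes as the stand's. The groove, 440 mm long between the cheeks: mouth 20 mm high in the face; behind the mouth a hollow 20 mm deep from the face, with a flat floor level with the ledge, 36 mm high: it goes up 16 mm behind the board above the mouth, which is 4 mm thick there
- tray: loose white plastic pocket tray, 180 mm (x) by 214 mm (y), 0.34 to 0.50 kg. Origin: centre of its underside; +x to its back, z up. Floor 4 mm; 2 rows of 3 pockets, each 80 (x) by 66 (y) mm; walls 4 mm thick (middle one 10), 30 mm high from the underside. Back plate 60 mm high, back face at x = 90 mm, with two hooks. Seated it has about 3 mm play and sags up to 3 degrees
- tray_handle (a point): middle of the carrying handle: a straight level bar along the tray's y above the middle wall, 12 mm thick (x), 20 mm high (58 to 78 mm above the underside), 142 mm long, on a post at each end; this point is at tray x = 0, y = 0, z = 68 mm, almost over the centre of mass
- tray_hook (a point): midway between the tips of the two hooks: tray (99, 0, 81) mm. Hooks 26 mm wide at y = +-50 mm: 4 mm tongue, underside at z = 56 mm, runs 11 mm back from the plate, then a 4 mm upright (x = 97 to 101) rises to z = 81. They pass the mouth only with the tray tilted front up 35 to 45 degrees; rotated down, tongue rests on the ledge, upright behind the board, plate on the face
- pocket1 (a point): one of the tray's six pockets, back (panel side), x = +45, y = +70 mm: the middle of the pocket, 26 mm above the tray's underside, about where the centre of a potato lying in it comes
- pocket2 (a point): one of the tray's six pockets, back (panel side), x = +45, y = 0 mm: the middle of the pocket, 26 mm above the tray's underside, about where the centre of a potato lying in it comes
- pocket3 (a point): one of the tray's six pockets, back (panel side), x = +45, y = -70 mm: the middle of the pocket, 26 mm above the tray's underside, about where the centre of a potato lying in it comes
- pocket4 (a point): one of the tray's six pockets, front, x = -45, y = +70 mm: the middle of the pocket, 26 mm above the tray's underside, about where the centre of a potato lying in it comes
- pocket5 (a point): one of the tray's six pockets, front, x = -45, y = 0 mm: the middle of the pocket, 26 mm above the tray's underside, about where the centre of a potato lying in it comes
- pocket6 (a point): one of the tray's six pockets, front, x = -45, y = -70 mm: the middle of the pocket, 26 mm above the tray's underside, about where the centre of a potato lying in it comes
- seed1: small yellow seed potato, 76 x 50 x 42 mm (x, y, z), oval, lying on its flatter side, 85 g; origin at its centre, x along its length. May be absent (None).
- seed2: small yellow seed potato, 72 x 48 x 42 mm (x, y, z), oval, lying on its flatter side, 85 g; origin at its centre, x along its length. May be absent (None).
- seed3: small yellow seed potato, 70 x 50 x 44 mm (x, y, z), oval, lying on its flatter side, 85 g; origin at its centre, x along its length. May be absent (None).
- seed4: small yellow seed potato, 68 x 46 x 42 mm (x, y, z), oval, lying on its flatter side, 85 g; origin at its centre, x along its length. May be absent (None).
- seed5: small yellow seed potato, 74 x 51 x 44 mm (x, y, z), oval, lying on its flatter side, 85 g; origin at its centre, x along its length. May be absent (None).
- seed6: small yellow seed potato, 66 x 48 x 42 mm (x, y, z), oval, lying on its flatter side, 85 g; origin at its centre, x along its length. May be absent (None).
- baker1: big baking potato, 100 x 68 x 60 mm, origin at its centre, x along its length; not to be touched (too big for a pocket)
- baker2: big baking potato, 100 x 68 x 60 mm, origin at its centre, x along its length; not to be touched (too big for a pocket)
- peeler: swivel peeler, 165 mm long, 20 mm wide handle, lying flat; origin at the end of its handle, x towards the blade; a bystander
- bowl: steel bowl, 140 mm across, 70 mm high, origin at the centre of its foot; a bystander
- mug: white mug, 80 mm across, 95 mm high, origin at the centre of its foot; a bystander
- brush: wooden scrubbing brush, 120 x 45 x 42 mm, origin at the centre of its underside; a bystander
Not all that is in view belongs to the job. Leave any pink look-alike of the seed4 alone.

How it is judged:
By the outcome, as a careful person would: the job done as asked, in the order asked, and still so for the second after the job is handed in, with the robot touching nothing.
Of seed1, seed2, seed3, seed4, seed5, seed6 only 4 to 6 are there at a start; the rules pass over those that are not, and their reading is None.
At some moment in a run one of seed1, seed2, seed3, seed4, seed5, seed6 may be knocked a few centimetres aside while the robot is not near it.
It also fails if it takes over 210 s, if anything falls off the work surface, if the arm or the gripper's body presses on something with over 40 N, if the wrist force passes 120 N, or if a joint passes its speed limit or range.

### The arm

A 6-joint arm with a two-finger parallel gripper is mounted at the origin on the work surface. World frame = base frame: x ahead of the robot, y to its left, z up, the work surface at z = 0. Lengths are in m, angles in degrees, forces in N, time in s.
With the tool pointing down it reaches from about 0.3 to 0.75 m from the base axis. Payload 8.5 kg.
Tool frame: the origin (TCP) lies at the very end of the fingers, on their centre line; the grasp point (between the pads) lies 19 mm behind it (env.tcp_to_grasp is the distance from the TCP to the grasp point, in m); z points along the fingers, y is the line along which they close (so a half turn about z gives the same grasp; the last joint's range is limited). The gripper opens to 85 mm and grips with 20 to 120 N. Pads are 22 mm wide; open, the fingers measure 114 mm over their backs; the gripper's body (76 mm by 85 mm) begins 54 mm behind the grasp point. The pads swing forward as they close: fully open they stand 13 mm farther back than shut.
Start: joints at [-81.549, 21.807, 74.336, -0, 83.858, -12.336], TCP at [0.195, -0.514, 0.197] pointing down, gripper open.
Joint ranges: [-178.18, 178.18], [-50.72, 133.34], [12.68, 142.11], [-81.47, 261.47], [9.98, 163.14], [-165.26, 165.26]. Speed limits (degrees/s): [136.94, 136.94, 180, 180, 180, 180].

### API

Orientations are given as a 3x3 rotation matrix whose columns are the frame's x, y, z axes.
In Python, from rig import status, get_image, env gives the robot as it stands.
- The arm moves only by the shell command python3 -m handwheel 'ROWS' [FORCE]. ROWS is text: rows parted by semicolons, each of 7 numbers parted by spaces: the shift along the world's x, y, z in cm, then the turn, a rotation vector about the world's x, y, z in degrees, then the opening, from 0 (shut) to 1 (fully open). In form: dx dy dz wx wy wz gripper; .... A call has 1 to 8 rows; each row is the pose to reach, as a shift and turn from the pose commanded when the call began; what a row does not reach only later rows make up. A row lasts 1/12 s, in which the tool goes at most 41.7 mm and 7.16 degrees, less where a joint would pass 70% of its speed; a pose out of reach is approached as far as the arm can. A call with a gripper value outside its range is refused whole. The fingers move at their own pace and stop on an object; FORCE is the grip in N (left out, the last holds). Time passes only in rows, so rows that repeat a pose let the fingers close. It gives the time, the measured TCP pose, the force, the opening and the grip force at its end, in the units of the state.
- status.observe(): the state, without advancing time (a new reading comes with each control period).
- get_image(name): name is "scene" or "top" or "wrist"; returns a dict with "color" (384x512x3 uint8, red, green, blue), "vertical_fov" (degrees; the focal length in pixels is half the picture's height over the tangent of half this angle, whatever the lens; pixels are square), "cx", "cy" (the principal point, pixels), "xyz" and "orientation" of the camera in the world. Camera axes: x right, y down, z forward; pixel columns grow to the right and rows downward; lengths in m; the calibration is good to about 2 mm. A picture is of the moment at which its call begins. There is no depth.
- env.close_job(): hands the job in; it is judged then, once.
The state is a dict: "time_s": time; "q": joint angles; "qvel": joint speeds; "joint_efforts": joint torques, N m; "position": TCP position; "tool_rot": TCP orientation; "ft_force": force on the tool from outside, world axes, zero at the start; "wrist_torque": the same for the moment, N m; "grip_width": finger opening in m; "gripper_force": force on a finger pad.
Only numpy, scipy, OpenCV 4.12 (cv2) and the standard library are available. Lean on these libraries where they do the work, as an engineer would, in place of code of your own. Each camera call takes 0.05 s, during which the arm holds its last target. There are 200 camera calls.

## Working session

There is one attempt and no reset: what is moved stays moved. The work goes in short steps, Python scripts to look and compute and a shell command to move; the robot and the scene stay as the last step left them, time stands still between calls to the robot, and variables do not carry over. Pictures are saved under pics/ and viewed, at most 14 in all, crops included, and the job is handed in when it is done.

```bash
ls; mkdir -p pics
cat > h.py <<'E'
import numpy as np, cv2
from rig import status, get_image, env
def cam(n):
    d=get_image(n); d['f']=d['color'].shape[0]/2/np.tan(np.radians(d['vertical_fov'])/2); return d
def save(d,name,s=1.5):
    cv2.imwrite('pics/'+name,cv2.resize(d['color'][:,:,::-1],None,fx=s,fy=s,interpolation=cv2.INTER_CUBIC))
def plane(d,u,v,z):
    r=np.array(d['orientation'])@np.array([(u-d['cx'])/d['f'],(v-d['cy'])/d['f'],1]); c=np.array(d['xyz'])
    return c+r*(z-c[2])/r[2]
def proj(d,p):
    q=np.array(d['orientation']).T@(np.array(p)-np.array(d['xyz'])); return np.array([d['cx']+d['f']*q[0]/q[2],d['cy']+d['f']*q[1]/q[2]])
E
python3 - <<'E'
from h import *
import pickle
for n in ['scene','top']:
    d=cam(n); save(d,n+'0.png'); pickle.dump(d,open(n+'0.pkl','wb'))
    print(n,d['xyz'],np.round(d['orientation'],3).tolist(),d['f'],d['cx'],d['cy'],d.keys())
s=status.observe(); print(s)
E
```

```text
pics
scene [1.40147609 0.18906371 0.87870001] [[-0.181, 0.632, -0.754], [0.983, 0.106, -0.147], [-0.012, -0.768, -0.64]] 349.35591163382605 254.28076220356195 190.84526972167774 dict_keys(['color', 'vertical_fov', 'cx', 'cy', 'xyz', 'orientation', 'f'])
top [0.50206966 0.0363684  1.20280945] [[0.022, -0.998, 0.053], [-0.999, -0.021, 0.025], [-0.024, -0.053, -0.998]] 398.3639130277265 254.89446467309241 191.0174757326495 dict_keys(['color', 'vertical_fov', 'cx', 'cy', 'xyz', 'orientation', 'f'])
{'time_s': 0.1, 'q': array([-8.15488402e+01,  2.18371624e+01,  7.43772659e+01,  1.06120406e-03,
        8.38565442e+01, -1.23361521e+01]), 'qvel': array([ 0.02884689, -0.06881925, -0.16513262,  0.00924124, -0.11910153,
        0.10481497]), 'joint_efforts': array([ 4.40248463e-03, -4.49222946e+01, -2.31656456e+01, -1.19497331e-04,
        3.63604842e-03,  2.23902305e-05]), 'position': array([ 0.19515212, -0.51391154,  0.19609174]), 'tool_rot': array([[ 9.34905022e-01,  3.54897975e-01, -1.63832719e-04],
       [ 3.54897900e-01, -9.34904258e-01,  1.22796098e-03],
       [ 2.82632957e-04, -1.20617077e-03, -9.99999233e-01]]), 'ft_force': array([0.12896901, 0.35012866, 0.06456859]), 'wrist_torque': array([-0.03268724, -0.02385821,  0.00619878]), 'gripper_force': 0.0, 'grip_width': 0.08531239727646545}
```

View pics/top0.png

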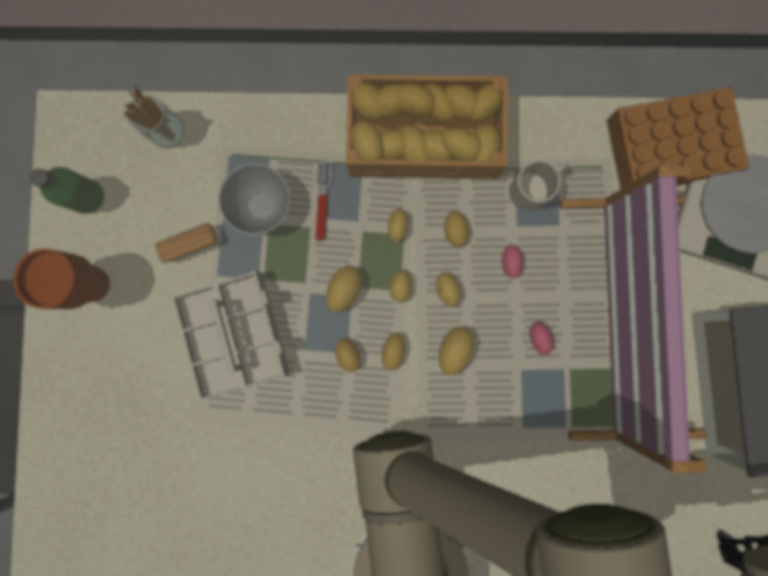

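View pics/scene0.png

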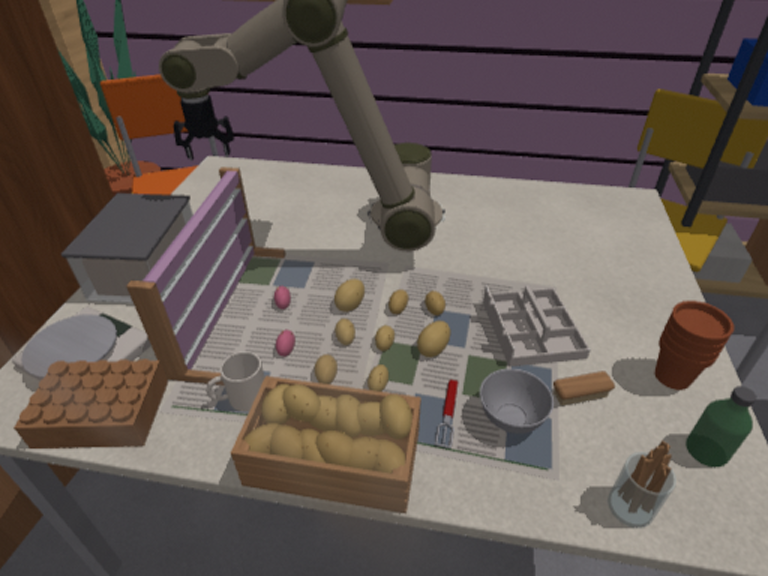

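The top view (1.5x) shows the tray at about (232,335), six yellow seeds at (398,224), (456,228), (401,286), (448,289), (348,354) and (394,350), and bakers at (343,288) and (457,350). Two pink decoys are at (513,262) and (541,338), and the panel is on the right, facing left (+y). The scene view agrees. I'll zoom in on the tray and panel.

Run:
```python
from h import *
import pickle
t=pickle.load(open('top0.pkl','rb'));s=pickle.load(open('scene0.pkl','rb'))
def crop(d,u,v,w,h,k): return cv2.resize(d['color'][v:v+h,u:u+w,::-1],None,fx=k,fy=k,interpolation=cv2.INTER_CUBIC)
a=crop(t,110,175,90,96,4); b=crop(s,310,180,90,64,4)
c=crop(t,370,105,105,215,2.5)
im=np.zeros((600,800,3),np.uint8); im[:384,:360]=a
b=cv2.resize(b,(300,213)); im[386:599,:300]=b
im[:537,400:662]=c[:, :262]
cv2.imwrite('pics/z1.png',im)
hsv=cv2.cvtColor(t['color'],cv2.COLOR_RGB2HSV)
m=cv2.inRange(hsv,(18,90,60),(32,255,255)); n,l,st,ce=cv2.connectedComponentsWithStats(m)
for i in range(1,n):
    if 60<st[i,4]<900:
        r=cv2.minAreaRect(np.argwhere(l==i)[:,::-1].astype(np.float32)); p=plane(t,*ce[i],0.022)
        box=cv2.boxPoints(r); q=np.array([plane(t,*x,0.022)[:2] for x in box]); e=[q[1]-q[0],q[2]-q[1]]; L=[np.linalg.norm(x) for x in e]; k=int(np.argmax(L))
        print(np.round(ce[i],1),st[i,4],np.round(p,3),np.round(sorted(L),3),'long-axis deg',round(float(np.degrees(np.arctan2(e[k][1],e[k][0])))))
```

```text
Traceback (most recent call last):
ValueError: could not broadcast input array from shape (538,262,3) into shape (537,262,3)
```

Run:
```python
from h import *
import pickle
t=pickle.load(open('top0.pkl','rb'));s=pickle.load(open('scene0.pkl','rb'))
def crop(d,u,v,w,h,k): return cv2.resize(d['color'][v:v+h,u:u+w,::-1],None,fx=k,fy=k,interpolation=cv2.INTER_CUBIC)
a=crop(t,110,175,90,96,4); b=crop(s,310,180,90,64,4)
c=crop(t,370,105,105,215,2.5)
im=np.zeros((600,800,3),np.uint8); im[:384,:360]=a
b=cv2.resize(b,(300,213)); im[386:599,:300]=b
im[:538,400:662]=c[:, :262]
cv2.imwrite('pics/z1.png',im)
hsv=cv2.cvtColor(t['color'],cv2.COLOR_RGB2HSV)
m=cv2.inRange(hsv,(18,90,60),(32,255,255)); n,l,st,ce=cv2.connectedComponentsWithStats(m)
for i in range(1,n):
    if 60<st[i,4]<900:
        r=cv2.minAreaRect(np.argwhere(l==i)[:,::-1].astype(np.float32)); p=plane(t,*ce[i],0.022)
        box=cv2.boxPoints(r); q=np.array([plane(t,*x,0.022)[:2] for x in box]); e=[q[1]-q[0],q[2]-q[1]]; L=[np.linalg.norm(x) for x in e]; k=int(np.argmax(L))
        print(np.round(ce[i],1),st[i,4],np.round(p,3),np.round(sorted(L),3),'long-axis deg',round(float(np.degrees(np.arctan2(e[k][1],e[k][0])))))
```

```text
[264.7 150. ] 211 [0.687 0.039 0.022] [0.036 0.06 ] long-axis deg -179
[303.9 152.3] 274 [ 0.683 -0.077  0.022] [0.042 0.066] long-axis deg -179
[228.6 192.2] 497 [0.559 0.144 0.022] [0.056 0.093] long-axis deg -25
[266.5 190.3] 227 [0.567 0.031 0.022] [0.039 0.059] long-axis deg -179
[298.6 192.6] 256 [ 0.562 -0.064  0.022] [0.041 0.066] long-axis deg -153
[303.7 233.6] 529 [ 0.442 -0.081  0.022] [0.059 0.094] long-axis deg -17
[261.8 234.2] 263 [0.437 0.043 0.022] [0.041 0.065] long-axis deg 1
[231.3 236.6] 247 [0.428 0.133 0.022] [0.044 0.056] long-axis deg -179
```

View pics/z1.png

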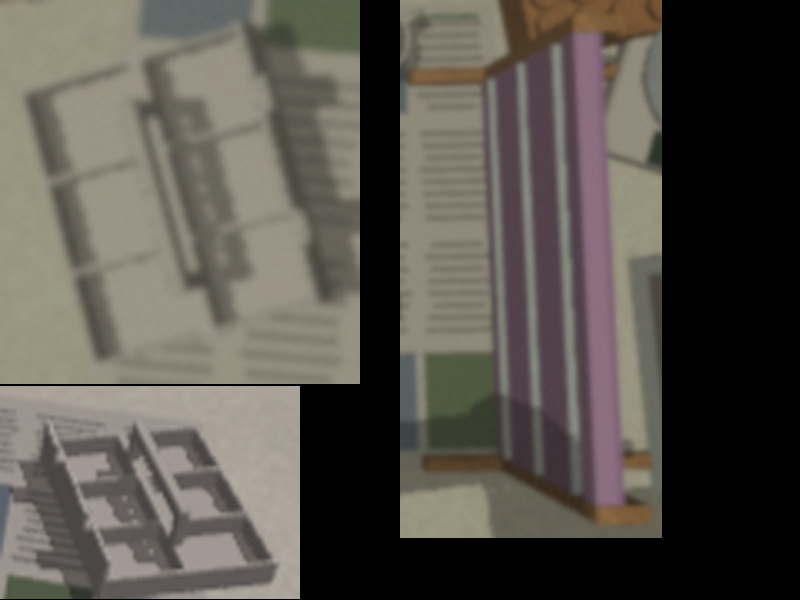

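The close-up shows the tray's back plate on its right (panel) side. The handle bar's top runs from crop (150,108) to (190,282), and the front wall's top edge from (28,93) to (100,358). The panel's top front edge runs from (575,32) to (597,505), and its foot from (487,78) to (505,465).

```bash
python3 - <<'E'
from h import *
import pickle
t=pickle.load(open('top0.pkl','rb'))
A=lambda x,y,z:plane(t,110+x/4,175+y/4,z)[:2]
C=lambda x,y,z:plane(t,370+(x-400)/2.5,105+y/2.5,z)[:2]
print('handle',A(150,108,.078),A(190,282,.078)); h=A(150,108,.078)-A(190,282,.078); print(np.linalg.norm(h),np.degrees(np.arctan2(h[1],h[0])),(A(150,108,.078)+A(190,282,.078))/2)
a,b=A(28,93,.03),A(100,358,.03);h=a-b; print('front',a,b,np.linalg.norm(h),np.degrees(np.arctan2(h[1],h[0])))
yv=h/np.linalg.norm(h); xv=np.array([yv[1],-yv[0]]); print('centre from front',(a+b)/2+.09*xv, 'x axis',xv)
for z,p,q in [(.265,(575,32),(597,505)),(0,(487,78),(505,465))]:
    a,b=C(*p,z),C(*q,z);h=a-b; print('panel',z,a,b,np.linalg.norm(h),np.degrees(np.arctan2(h[1],h[0])),(a+b)/2)
E
python3 -m handwheel '0 0 4 0 0 0 1;-2 3 6 0 0 0 1;0 6 6 0 0 0 1;2 9 6 0 0 0 1;4 12 6 0 0 0 1;6 15 6 0 0 0 1;8 18 6 0 0 0 1; 10 22 6 0 0 0 1'
```

```text
handle [0.52367258 0.36898702] [0.40150867 0.33605824]
0.1265240103630907 15.085324475835025 [0.46259063 0.35252263]
front [0.53375454 0.47478226] [0.34007859 0.41344721] 0.20315600294901368 17.57242242958292
centre from front [0.46408856 0.35831449] x axis [ 0.30191107 -0.95333609]
panel 0.265 [ 0.73326542 -0.37239734] [ 0.29421288 -0.39142309] 0.43946457742004125 2.481283334431496 [ 0.51373915 -0.38191022]
panel 0 [ 0.74065684 -0.38264756] [ 0.27916799 -0.40486966] 0.4620235672096431 2.7568379443391624 [ 0.50991241 -0.39375861]
time_s: 0.77
position: [0.2944, -0.2959, 0.2563]
tool_rot: [[0.935, 0.354, -0.0], [0.354, -0.935, 0.0], [0.0, -0.0, -1.0]]
ft_force: [0.8, 0.2, -0.2]
grip_width: 0.0855
gripper_force: 0.0
```

```bash
python3 -m handwheel '1 4 0 0 0 0 1;2 8 0 0 0 0 1;3 12 0 0 0 0 1;4 16 0 0 0 0 1;5 20 0 0 0 0 1;6 24 0 0 0 0 1;7 28 0 0 0 0 1; 8 32 0 0 0 0 1' >/dev/null; python3 -m handwheel '1 4 0 0 0 -3 1;2 8 0 0 0 -5 1;3 12 0 0 0 -5 1;4 16 0 0 0 -5 1;5 20 0 0 0 -5 1;6 24 0 0 0 -5 1;7 28 0 0 0 -5 1; 8.5 32 0 0 0 -5 1'; python3 -m handwheel '0 0.5 0 0 0 0 1;0 0.5 0 0 0 0 1;0 0.5 0 0 0 0 1'
python3 - <<'E'
from h import *
import pickle
d=cam('wrist'); pickle.dump(d,open('w1.pkl','wb')); save(d,'w1.png',1.2)
print(d['xyz'],np.round(d['orientation'],3).tolist(),d['f'],d['cx'],d['cy']); print(status.observe()['time_s'])
E
```

```text
time_s: 2.1
position: [0.4578, 0.3445, 0.2564]
tool_rot: [[0.962, 0.273, -0.001], [0.273, -0.962, -0.0], [-0.001, 0.0, -1.0]]
ft_force: [0.6, -1.2, 0.3]
grip_width: 0.0854
gripper_force: 0.0
time_s: 2.35
position: [0.4581, 0.3468, 0.2561]
tool_rot: [[0.962, 0.273, -0.001], [0.273, -0.962, -0.001], [-0.001, 0.001, -1.0]]
ft_force: [-0.6, -0.3, 0.0]
grip_width: 0.0853
gripper_force: 0.0
[0.53155258 0.36785649 0.43390515] [[0.272, -0.919, -0.285], [-0.962, -0.26, -0.081], [-0.0, 0.296, -0.955]] 275.1224503953274 254.2793094480584 187.06792569773458
2.4
```

View pics/w1.png

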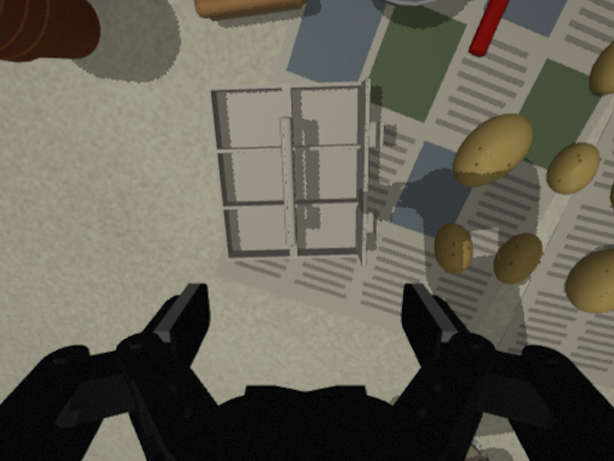

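The wrist view (1.2x) shows the handle's top from (287,118) to (292,248), with hooks on the right at about (378,135) and (372,222). The tray corners are about (212,90), (229,258) and (367,80).

Run:
```python
from h import *
import pickle
d=pickle.load(open('w1.pkl','rb')); P=lambda u,v,z:plane(d,u/1.2,v/1.2,z)[:2]
a,b=P(287,118,.078),P(292,248,.078);h=a-b;print('handle',a,b,np.linalg.norm(h),np.degrees(np.arctan2(h[1],h[0])),(a+b)/2)
a,b=P(212,90,.03),P(229,258,.03);h=a-b;print('front',a,b,np.linalg.norm(h),np.degrees(np.arctan2(h[1],h[0])))
yv=h/np.linalg.norm(h); xv=np.array([yv[1],-yv[0]]); print('centre',(a+b)/2+.09*xv)
a,b=P(368,80,.06),P(363,264,.06);h=a-b;print('back',a,b,np.linalg.norm(h),np.degrees(np.arctan2(h[1],h[0])),(a+b)/2-.09*np.array([h[1],-h[0]])/np.linalg.norm(h))
```

```text
handle [0.53032201 0.3868534 ] [0.39384143 0.34466234] 0.14285319219712098 17.178262266448293 [0.46208172 0.36575787]
front [0.53623576 0.4792622 ] [0.33891585 0.41801631] 0.20660640380701092 17.243759425294165
centre [0.46425518 0.36268455]
back [0.5897818  0.31612738] [0.39031072 0.25385104] 0.20896663291579237 17.338747899382 [0.46322441 0.37089956]
```

```bash
python3 -m handwheel '0.5 1.9 -4 0 0 1.4 1;0.5 1.9 -8 0 0 1.4 1;0.5 1.9 -12 0 0 1.4 1;0.5 1.9 -16 0 0 1.4 1;0.5 1.9 -19 0 0 1.4 1;0.5 1.9 -20.7 0 0 1.4 1;0.5 1.9 -20.7 0 0 1.4 1'; python3 -m handwheel '0 0 0 0 0 0 0.3;0 0 0 0 0 0 0;0 0 0 0 0 0 0;0 0 0 0 0 0 0;0 0 0 0 0 0 0;0 0 0 0 0 0 0;0 0 0 0 0 0 0;0 0 0 0 0 0 0' 80
```

```text
time_s: 2.98
position: [0.4617, 0.3637, 0.0466]
tool_rot: [[0.956, 0.294, -0.006], [0.294, -0.956, -0.003], [-0.007, 0.001, -1.0]]
ft_force: [0.3, 0.4, 0.6]
grip_width: 0.0849
gripper_force: 0.0
time_s: 3.65
position: [0.4634, 0.3661, 0.0497]
tool_rot: [[0.955, 0.296, 0.0], [0.296, -0.955, 0.0], [0.0, -0.0, -1.0]]
ft_force: [-0.6, -0.1, 0.2]
grip_width: -0.0001
gripper_force: 0.0
```

Run:
```python
from h import *
import pickle
d=cam('wrist'); pickle.dump(d,open('w2.pkl','wb')); save(d,'w2.png',1.2)
print(proj(d,status.observe()['position']),d['xyz'])
t=cam('top'); pickle.dump(t,open('t2.pkl','wb')); s=cam('scene'); pickle.dump(s,open('s2.pkl','wb'))
```

```text
[254.68164101 216.04618079] [0.53614929 0.3887974  0.22765331]
```

View pics/w2.png

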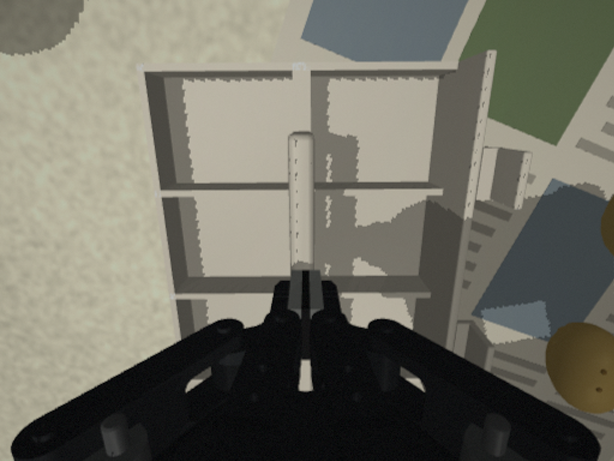

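Run:
```python
from h import *
import pickle
d=pickle.load(open('w2.pkl','rb'))
yv=np.array([np.cos(np.radians(17.2)),np.sin(np.radians(17.2))])
for s in (-.071,0,.03,.071):
    for z in (.05,.078): print(s,z,proj(d,np.r_[np.array([.4634,.3661])+s*yv,z])*1.2)
s=pickle.load(open('s2.pkl','rb'))
a=cv2.resize(d['color'][210:340,210:300,::-1],None,fx=4,fy=4,interpolation=cv2.INTER_CUBIC)
b=cv2.resize(s['color'][130:250,290:400,::-1],None,fx=4,fy=4,interpolation=cv2.INTER_CUBIC)
im=np.zeros((530,800,3),np.uint8); im[:520,:360]=a; im[:480,360:800]=b; cv2.imwrite('pics/w2z.png',im)
```

```text
-0.071 0.05 [305.65732009 361.18780453]
-0.071 0.078 [305.70636365 395.43350853]
0 0.05 [305.65242124 259.56112053]
0 0.078 [305.70687878 281.70864925]
0.03 0.05 [305.65001507 209.64529149]
0.03 0.078 [305.70713783 224.51727122]
0.071 0.05 [305.64632465 133.08760395]
0.071 0.078 [305.70754317 135.03209533]
```

View pics/w2z.png

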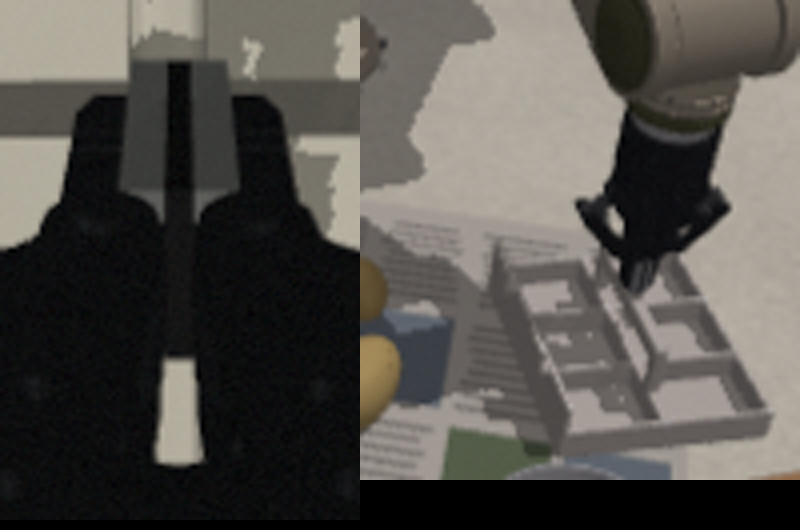

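```bash
python3 - <<'E'
from h import *
import pickle
s=pickle.load(open('s2.pkl','rb'))
f=lambda p:(proj(s,p)-[290,130])*4+[360,0]
for z in (.04,.05,.06,.07,.08,.09): print(z,f([.4634,.3661,z]))
yv=np.array([np.cos(np.radians(17.2)),np.sin(np.radians(17.2))])
for sgn in (-.071,.071): print('handle top end',f(np.r_[np.array([.4625,.365])+sgn*yv,.078]),f(np.r_[np.array([.4625,.365])+sgn*yv,.058]))
o=status.observe(); print(o['grip_width'],o['gripper_force'],o['ft_force'])
E
python3 -m handwheel '0 0 1 0 0 0 0;0 0 2 0 0 0 0;0 0 3 0 0 0 0;0 0 3 0 0 0 0;0 0 3 0 0 0 0'
```

```text
0.04 [623.05839212 323.99898507]
0.05 [625.06007867 315.57117521]
0.06 [627.08303192 307.05382503]
0.07 [629.1275926  298.44549993]
0.08 [631.19410874 289.74473453]
0.09 [633.28293592 280.95003176]
handle top end [602.12274528 238.1788042 ] [598.49025597 255.23865777]
handle top end [659.29757433 348.12291456] [654.68879055 365.56538321]
-0.0001888643307702039 0.0 [ 0.5422798  -0.39809039 -0.19142934]
time_s: 4.22
position: [0.4638, 0.3663, 0.0807]
tool_rot: [[0.955, 0.296, 0.002], [0.296, -0.955, 0.001], [0.002, -0.0, -1.0]]
ft_force: [-0.5, -0.4, 0.0]
grip_width: 0.0002
gripper_force: 0.0
```

Run:
```python
from h import *
import pickle
print([ (a,getattr(env,a)) for a in dir(env) if a[0]!='_' and not callable(getattr(env,a))])
d=cam('wrist');s=cam('scene');pickle.dump((d,s),open('ws3.pkl','wb'))
a=cv2.resize(d['color'][200:270,225:285,::-1],None,fx=6,fy=6,interpolation=cv2.INTER_CUBIC)
b=cv2.resize(s['color'][150:215,325:390,::-1],None,fx=6,fy=6,interpolation=cv2.INTER_CUBIC)
im=np.zeros((420,750,3),np.uint8); im[:420,:360]=a; im[:390,360:750]=b; cv2.imwrite('pics/ws3.png',im)
```

```text
[('tcp_to_grasp', 0.0187)]
```

View pics/ws3.png

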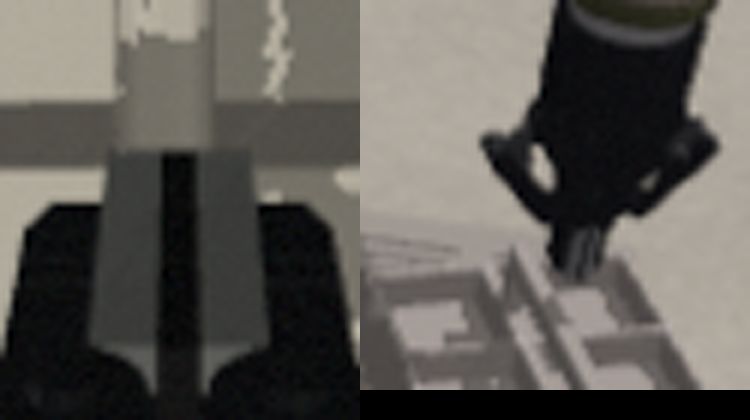

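Run:
```python
from h import *
import pickle
d,s=pickle.load(open('ws3.pkl','rb'))
o=status.observe(); p=o['position'];R=np.array(o['tool_rot']); print(p)
def ray(d,u,v):
    r=np.array(d['orientation'])@np.array([(u-d['cx'])/d['f'],(v-d['cy'])/d['f'],1]); return np.array(d['xyz']),r/np.linalg.norm(r)
c1,r1=ray(d,255,225); c2,r2=ray(s,362.5,196.7)
A=np.c_[r1,-r2]; k=np.linalg.lstsq(A,c2-c1,rcond=None)[0]; a=c1+k[0]*r1;b=c2+k[1]*r2
print('tri',a,b,'gap',np.linalg.norm(a-b),'in tool',R.T@((a+b)/2-p))
for x in (-.011,0,.011):
    n=R[:,0]; t=(p+x*n-c1)@n/(r1@n); print(x,R.T@(c1+t*r1-p))
for z in (.08,.09,.1,.11,.12): print(z,plane(s,362.5,196.7,z), R.T@(plane(s,362.5,196.7,z)-p))
```

```text
[0.46330531 0.36599642 0.07953534]
tri [0.4749076  0.36957071 0.1202488 ] [0.47710132 0.374009   0.11866076] gap 0.005199300368009929 in tool [ 0.01383438 -0.00178031 -0.03992286]
-0.011 [-0.011       0.00010639  0.0091533 ]
0 [-1.31078349e-18  6.32644059e-05 -1.45627383e-02]
0.011 [ 1.10000000e-02  2.01370556e-05 -3.82787745e-02]
0.08 [0.43008133 0.38341658 0.08      ] [-0.02659345 -0.02645917 -0.00045973]
0.09 [0.44224353 0.38098321 0.09      ] [-0.01569568 -0.02054029 -0.01046202]
0.1 [0.45440573 0.37854985 0.1       ] [-0.00479791 -0.01462141 -0.02046431]
0.11 [0.46656793 0.37611648 0.11      ] [ 0.00609986 -0.00870253 -0.0304666 ]
0.12 [0.47873013 0.37368312 0.12      ] [ 0.01699763 -0.00278365 -0.04046889]
```

The wrist and scene rays put the real finger ends about 38 mm behind the reported TCP, so the fingers shut above the bar. I'll open, go 38 mm lower and close again.

```bash
python3 -m handwheel '0 0 0 0 0 0 1;0 0 0 0 0 0 1;0 0 0 0 0 0 1;0 0 0 0 0 0 1;0 0 0 0 0 0 1;0 0 -2 0 0 0 1;0 0 -4 0 0 0 1;0 0 -5 0 0 0 1' 80|head -2;python3 -m handwheel '0 0 -0.9 0 0 0 1;0 0 -1.8 0 0 0 1;0 0 -1.8 0 0 0 1;0 0 -1.8 0 0 0 0;0 0 -1.8 0 0 0 0;0 0 -1.8 0 0 0 0;0 0 -1.8 0 0 0 0;0 0 -1.8 0 0 0 0'; python3 -m handwheel '0 0 0 0 0 0 0;0 0 0 0 0 0 0;0 0 0 0 0 0 0;0 0 0 0 0 0 0'
```

```text
time_s: 4.98
position: [0.4626, 0.3656, 0.0277]
time_s: 5.65
position: [0.4636, 0.3662, 0.0121]
tool_rot: [[0.955, 0.296, 0.001], [0.296, -0.955, 0.0], [0.001, -0.0, -1.0]]
ft_force: [-0.9, 0.5, -0.3]
grip_width: 0.0254
gripper_force: 0.0
time_s: 5.98
position: [0.4636, 0.3663, 0.0121]
tool_rot: [[0.955, 0.296, 0.001], [0.296, -0.955, 0.0], [0.001, -0.0, -1.0]]
ft_force: [-1.3, 0.4, 5.2]
grip_width: 0.0109
gripper_force: 79.0
```

```bash
python3 -m handwheel '0 0 2 0 0 0 0;0 0 4 0 0 0 0;0 0 8 0 0 0 0;0 0 12 0 0 0 0;0 0 16 0 0 0 0;0 0 20 0 0 0 0;0 0 24 0 0 0 0;0 0 24 0 0 0 0'
python3 - <<'E'
from h import *
import pickle
t=pickle.load(open('top0.pkl','rb')); g=cv2.cvtColor(t['color'],cv2.COLOR_RGB2GRAY)
for v in (165,195,225):
    r=g[v-3:v+4].mean(0); print(v,[int(x) for x in r[398:465]])
E
```

```text
time_s: 6.65
position: [0.4653, 0.3671, 0.2594]
tool_rot: [[0.955, 0.296, 0.012], [0.296, -0.955, 0.006], [0.013, -0.002, -1.0]]
ft_force: [1.0, 0.1, -2.8]
grip_width: 0.0113
gripper_force: 78.7
165 [123, 123, 123, 123, 118, 104, 87, 90, 111, 125, 120, 99, 81, 73, 72, 72, 72, 72, 74, 87, 112, 128, 129, 110, 86, 74, 72, 72, 71, 72, 71, 71, 73, 83, 105, 124, 129, 114, 91, 76, 71, 71, 78, 93, 109, 118, 121, 121, 121, 121, 120, 119, 114, 112, 114, 120, 123, 125, 125, 127, 128, 131, 132, 133, 135, 136, 137]
195 [133, 133, 132, 132, 132, 129, 117, 99, 90, 104, 123, 126, 108, 85, 73, 72, 71, 72, 71, 73, 81, 102, 124, 130, 117, 94, 78, 72, 71, 71, 71, 71, 71, 71, 76, 95, 119, 133, 131, 112, 87, 73, 71, 74, 86, 105, 116, 121, 121, 121, 121, 121, 120, 117, 113, 116, 129, 140, 145, 146, 146, 147, 147, 146, 146, 145, 145]
225 [124, 124, 124, 123, 124, 125, 128, 123, 105, 87, 95, 116, 125, 112, 88, 75, 72, 72, 72, 71, 71, 74, 89, 115, 129, 123, 102, 81, 72, 71, 71, 71, 71, 71, 71, 73, 86, 109, 128, 130, 113, 90, 75, 70, 72, 80, 96, 112, 119, 121, 121, 121, 121, 120, 119, 114, 113, 122, 134, 143, 146, 147, 146, 142, 129, 115, 107]
```

Run:
```python
from h import *
import pickle
t=pickle.load(open('top0.pkl','rb')); g=cv2.cvtColor(t['color'],cv2.COLOR_RGB2GRAY)
zs=[.125,.145,.215,.235,.265]; th=101
def ex(v):
    r=g[v-2:v+3].mean(0); out=[]
    for u in range(412,448):
        if (r[u]-th)*(r[u+1]-th)<0: out.append(u+(th-r[u])/(r[u+1]-r[u]))
    return out
P={z:[] for z in zs}
for v in range(150,262,6):
    e=ex(v); e=[x for x in e if x>413]
    if len(e)==5:
        for z,u in zip(zs,e): P[z].append(plane(t,u,v,z)[:2])
for z in zs:
    p=np.array(P[z]); k=np.polyfit(p[:,0],p[:,1],1); print(z,len(p),'yaw',np.degrees(np.arctan(k[0])),'y at .46,.51',np.polyval(k,.46),np.polyval(k,.51))
```

```text
0.125 17 yaw 2.582068068370473 y at .46,.51 -0.3815284664663669 -0.3792736603603837
0.145 17 yaw 2.590165917600193 y at .46,.51 -0.38353853264557614 -0.3812766454165638
0.215 17 yaw 2.618864623293591 y at .46,.51 -0.3815857935123268 -0.3792988101152024
0.235 17 yaw 2.653208027129995 y at .46,.51 -0.38293225217802435 -0.38061523497888794
0.265 17 yaw 2.5761267384711326 y at .46,.51 -0.3826173165793661 -0.38036770578163936
```

```bash
python3 -m handwheel '0 -3 2 0 0 -3 0;0 -7 4 0 0 -6 0;0 -11 6 0 0 -9 0;0 -15 6 0 0 -12 0;0 -19 6 0 0 -14.6 0;0 -23 6 0 0 -14.6 0;0 -27 6 0 0 -14.6 0;0 -31 6 0 0 -14.6 0' |head -2; python3 -m handwheel '0 -4 0 0 0 0 0;0 -8 0 0 0 0 0;0 -12 0 0 0 0 0;0 -16 0 0 0 0 0;-0.5 -20 0 0 0 0 0;-1 -23 0 0 0 0 0;-1.3 -25.5 0 0 0 0 0;-1.3 -26.2 0 0 0 0 0'; python3 -m handwheel '0 0 0 6.5 0.3 0 0;0 0 0 13 0.6 0 0;0 0 0 20 0.9 0 0;0 0 0 26 1.2 0 0;0 0 0 33 1.5 0 0;0 0 0 40 1.8 0 0;0 0 0 40 1.8 0 0;0 0 0 40 1.8 0 0'; python3 -c "
from h import *
import pickle
s=cam('scene');save(s,'s4.png');t=cam('top');pickle.dump((s,t),open('st4.pkl','wb'))
o=status.observe();print(o['q'],o['wrist_torque'])"
```

```text
time_s: 7.32
position: [0.4626, 0.0542, 0.3104]
time_s: 7.98
position: [0.4494, -0.2092, 0.3098]
tool_rot: [[0.999, 0.041, -0.003], [0.041, -0.999, 0.001], [-0.003, -0.001, -1.0]]
ft_force: [0.5, -0.3, -4.2]
grip_width: 0.0106
gripper_force: 79.0
time_s: 8.65
position: [0.4505, -0.2066, 0.3097]
tool_rot: [[0.999, 0.032, -0.03], [0.043, -0.764, 0.643], [-0.003, -0.644, -0.765]]
ft_force: [0.4, 0.2, -4.2]
grip_width: 0.011
gripper_force: 79.2
[-51.74480331  25.95916181  59.83389891  27.20197793 125.15472748
  45.29111131] [-0.69848218 -0.01946166  0.01117258]
```

View pics/s4.png

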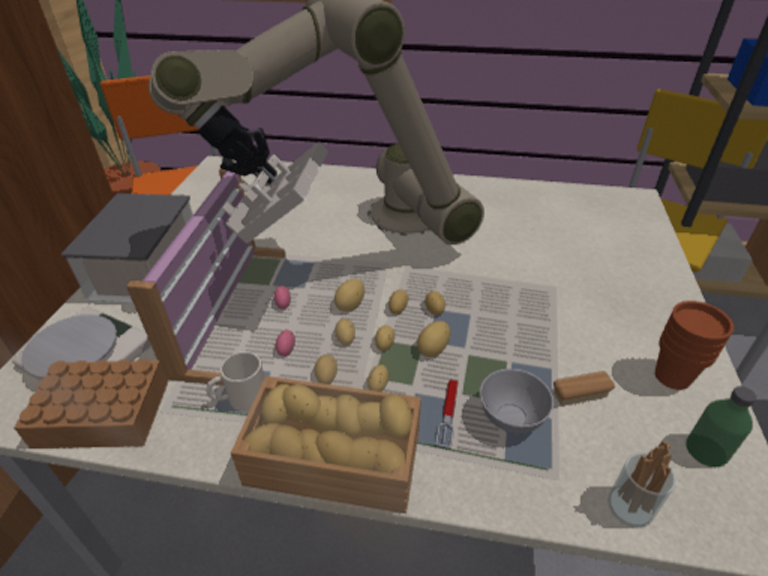

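The scene view shows the tray held tilted about 40° front-up, hooks facing the panel and clear of it. Next is the approach to the groove mouth.

```bash
python3 -m handwheel '0.1 -1 -2 0 0 0 0;0.1 -2 -4 0 0 0 0;0.1 -2.5 -6 0 0 0 0;0.1 -3 -6.9 0 0 0 0;0.2 -3.9 -6.9 0 0 0 0;0.2 -3.9 -6.9 0 0 0 0;0.2 -3.9 -6.9 0 0 0 0'; python3 -m handwheel '0 -0.6 0 0 0 0 0;0 -1.2 0 0 0 0 0;0.1 -1.8 0 0 0 0 0;0.1 -2.3 0 0 0 0 0;0.1 -2.3 0 0 0 0 0'
python3 - <<'E'
from h import *
s=cam('scene')
F=np.array([.46,-.3822]);px=np.array([.0454,-.999]);o=status.observe();p=o['position'];R=o['tool_rot']
th=np.degrees(np.arctan2(-R[2,1],-R[2,2]));u=(p[:2]-F)@px*1e3;a=np.radians(th)
print('theta',th,'Q',u+90*np.cos(a)+44*np.sin(a),p[2]*1e3-90*np.sin(a)+44*np.cos(a))
t=cam('top')
a=cv2.resize(s['color'][90:200,100:230,::-1],None,fx=4,fy=4,interpolation=cv2.INTER_CUBIC)
cv2.imwrite('pics/s5.png',a)
E
```

```text
time_s: 9.33
position: [0.4529, -0.2452, 0.2439]
tool_rot: [[0.999, 0.036, -0.028], [0.045, -0.766, 0.641], [0.002, -0.641, -0.767]]
ft_force: [0.6, 0.1, -4.6]
grip_width: 0.0106
gripper_force: 79.3
time_s: 9.75
position: [0.4535, -0.2691, 0.2424]
tool_rot: [[0.999, 0.034, -0.028], [0.044, -0.765, 0.642], [0.0, -0.643, -0.766]]
ft_force: [1.1, 0.1, -4.1]
grip_width: 0.0109
gripper_force: 79.3
theta 40.04711374562156 Q -16.705596967277497 218.19326587514712
```

View pics/s5.png

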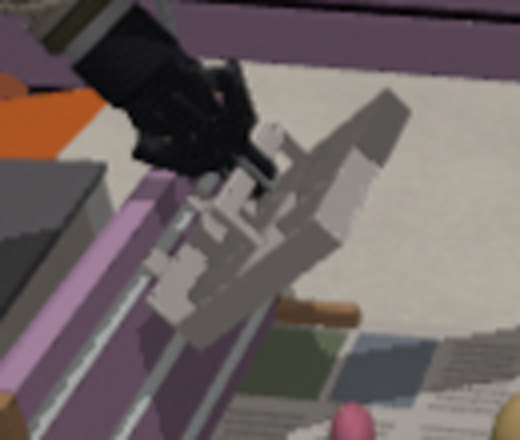

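```bash
cat > q.py <<'E'
from h import *
F=np.array([.46,-.3822]);px=np.array([.0454,-.999]);o=status.observe();p=o['position'];R=o['tool_rot']
th=np.degrees(np.arctan2(-R[2,1],-R[2,2]));u=(p[:2]-F)@px*1e3;a=np.radians(th)
print('theta %.1f Q %.1f %.1f F'%(th,u+90*np.cos(a)+44*np.sin(a),p[2]*1e3-90*np.sin(a)+44*np.cos(a)),np.round(o['ft_force'],1),np.round(o['wrist_torque'],2))
E
python3 -m handwheel '0 -0.3 0.2 0 0 0 0;0 -0.7 0.4 0 0 0 0;0 -0.7 0.4 0 0 0 0;0 -0.7 0.4 0 0 0 0'>/dev/null; python3 q.py
python3 - <<'E'
import numpy as np
# rows from theta 40 Q(-10,222): p = Q + (-90c-44s, 90s-44c)
f=lambda Q,t:np.array(Q)+[-90*np.cos(t)-44*np.sin(t),90*np.sin(t)-44*np.cos(t)]
p0=f((-10,222),np.radians(40))
for t,Q in [(36,(-9,222)),(32,(-7.5,222)),(28,(-6,221.5)),(24,(-5,221)),(20,(-4,220)),(15,(-3,219)),(10,(-2,218)),(5,(-1.5,217)),(0,(-1,216))]:
    d=(f(Q,np.radians(t))-p0)/10; print(t,'dx %.2f dy %.2f dz %.2f w %.1f %.2f'%(d[0]*.0454,-d[0],d[1],-(40-t),-(40-t)*.0454))
E
```

```text
theta 40.0 Q -10.1 222.5 F [ 0.6  0.1 -4. ] [-0.78 -0.05  0.06]
36 dx -0.00 dy 0.04 dz -0.68 w -4.0 -0.18
32 dx 0.00 dy -0.01 dz -1.38 w -8.0 -0.36
28 dx 0.01 dy -0.11 dz -2.12 w -12.0 -0.54
24 dx 0.01 dy -0.21 dz -2.87 w -16.0 -0.73
20 dx 0.02 dy -0.36 dz -3.67 w -20.0 -0.91
15 dx 0.03 dy -0.59 dz -4.64 w -25.0 -1.14
10 dx 0.04 dy -0.90 dz -5.58 w -30.0 -1.36
5 dx 0.06 dy -1.22 dz -6.51 w -35.0 -1.59
0 dx 0.07 dy -1.62 dz -7.41 w -40.0 -1.82
```

```bash
python3 -m handwheel '0 0 -0.3 -2 -0.1 0 0;0 0 -0.7 -4 -0.2 0 0;0 0 -1.4 -8 -0.4 0 0;0 -0.1 -2.1 -12 -0.5 0 0;0 -0.2 -2.9 -16 -0.7 0 0;0 -0.4 -3.7 -20 -0.9 0 0;0 -0.4 -3.7 -20 -0.9 0 0;0 -0.4 -3.7 -20 -0.9 0 0' >/dev/null; python3 q.py
```

```text
theta 20.1 Q -4.7 220.4 F [ 0.2 -0.7 -3.5] [-0.46 -0.    0.02]
```

```bash
python3 -m handwheel '0 -0.2 -1 -5 -0.2 0 0;0 -0.5 -1.9 -10 -0.5 0 0;0 -0.9 -2.8 -15 -0.7 0 0;0 -0.9 -2.8 -15 -0.7 0 0' >/dev/null; python3 q.py; python3 -m handwheel '0 -0.2 -0.5 -3 -0.1 0 0;0 -0.4 -0.9 -5 -0.2 0 0;0 -0.4 -0.9 -5 -0.2 0 0;0 -0.4 -0.9 -5 -0.2 0 0' ; python3 q.py
```

```text
theta 5.1 Q -2.7 216.7 F [-1.   0.7 -3.6] [-0.01  0.    0.04]
time_s: 11.52
position: [0.4535, -0.2919, 0.1727]
tool_rot: [[0.999, 0.044, -0.001], [0.044, -0.999, 0.004], [-0.0, -0.004, -1.0]]
ft_force: [-0.3, 1.3, -3.5]
grip_width: 0.0112
gripper_force: 79.2
theta 0.2 Q -0.3 216.3 F [-0.3  1.3 -3.5] [ 0.32 -0.11 -0.03]
```

```bash
python3 -m handwheel '0 0 -0.1 0 0 0 0;0 0 -0.1 0 0 0 0;0 0 -0.1 0 0 0 0'>/dev/null; python3 q.py;  python3 -m handwheel '0 0 -0.1 0 0 0 0;0 0 -0.1 0 0 0 0;0 0 -0.1 0 0 0 0'>/dev/null ; python3 q.py; python3 -m handwheel '0 0 -0.1 0 0 0 0;0 0 -0.1 0 0 0 0;0 0 -0.1 0 0 0 0'>/dev/null ; python3 q.py
```

```text
theta 0.1 Q -0.3 215.5 F [ 0.1  2.9 -3.7] [ 0.39 -0.01 -0.04]
theta 0.0 Q -0.5 214.9 F [-0.4  4.8 -0.1] [ 0.38  0.06 -0.03]
theta -0.0 Q -0.8 214.4 F [-2.5  6.3  4.5] [ 0.68  0.28 -0.1 ]
```

```bash
python3 -m handwheel '0 0 0.05 0 0 0 0.3;0 0 0.05 0 0 0 0.6;0 0 0.05 0 0 0 1;0 0 0.05 0 0 0 1;0 0 0.05 0 0 0 1;0 0 0.05 0 0 0 1;0 0 0.05 0 0 0 1;0 0 0.05 0 0 0 1' ; python3 -m handwheel '0 0 2 0 0 0 1;0 0 4 0 0 0 1;0 0.5 7 0 0 0 1;0 1 10 0 0 0 1;0 2 12 0 0 0 1;0 4 14 0 0 0 1;0 8 14 0 0 0 1;0 12 14 0 0 0 1' | head -3
python3 - <<'E'
from h import *
import pickle
s=cam('scene');w=cam('wrist');t=cam('top');pickle.dump((s,w,t),open('swt6.pkl','wb'))
a=cv2.resize(s['color'][95:215,95:225,::-1],None,fx=3.2,fy=3.2,interpolation=cv2.INTER_CUBIC)
b=cv2.resize(w['color'][:,:,::-1],(380,285)); c=cv2.resize(t['color'][130:270,330:480,::-1],None,fx=2,fy=2)
im=np.zeros((600,800,3),np.uint8); im[:a.shape[0],:a.shape[1]]=a; im[:285,420:800]=b; im[290:570,420:720]=c[:,:]
cv2.imwrite('pics/m6.png',im)
E
```

```text
time_s: 12.93
position: [0.4534, -0.292, 0.1701]
tool_rot: [[0.999, 0.045, -0.0], [0.045, -0.999, -0.0], [-0.0, 0.0, -1.0]]
ft_force: [-0.1, -0.3, 0.6]
grip_width: 0.0853
gripper_force: 0.0
time_s: 13.6
position: [0.4535, -0.1715, 0.3109]
tool_rot: [[0.999, 0.043, 0.002], [0.043, -0.999, -0.001], [0.002, 0.001, -1.0]]
```

View pics/m6.png

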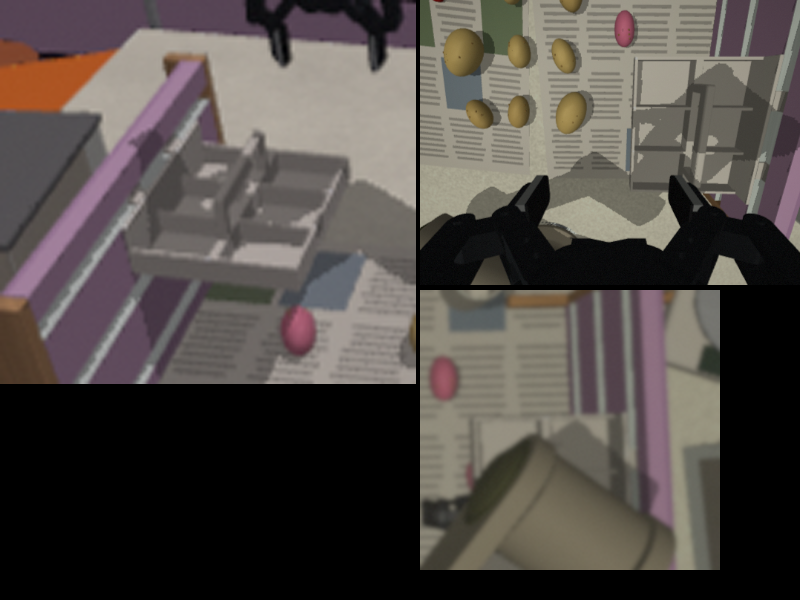

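The tray hangs level with its plate on the boards. In the scene crop the hooks sit in the top groove at about (135,215), and the wrist inset shows the tray at (632–765, 58–190). I'll check the tray position numerically and prepare the seed finder.

```bash
cat > look.py <<'E'
from h import *
import sys
C=np.array([.452,-.292]);PX=np.array([.0454,-.999]);PY=np.array([.999,.0454])
def seeds(d,z=.021):
    hsv=cv2.cvtColor(d['color'],cv2.COLOR_RGB2HSV); m=cv2.inRange(hsv,(15,80,40),(34,255,255))
    m=cv2.morphologyEx(m,cv2.MORPH_OPEN,np.ones((3,3))); out=[]
    for c in cv2.findContours(m,cv2.RETR_EXTERNAL,cv2.CHAIN_APPROX_NONE)[0]:
        if len(c)<25: continue
        x,y,w,h=cv2.boundingRect(c); edge=x<2 or y<2 or x+w>509 or y+h>381
        g=np.array([plane(d,*q[0],z)[:2] for q in c])*1000
        (cx,cy),(a,b),ang=cv2.minAreaRect(g.astype(np.float32)); hull=cv2.convexHull(g.astype(np.float32))
        e=cv2.fitEllipse(hull) if len(hull)>5 else ((cx,cy),(a,b),ang)
        L,W=max(e[1]),min(e[1]); al=e[2]+(90 if e[1][1]>e[1][0] else 0); al=(al+90)%180-90
        out.append((np.array(e[0])/1000,L,W,al,edge))
    return out
def report():
    d=cam('wrist'); o=status.observe(); p=o['position'];R=np.array(o['tool_rot']); yaw=np.degrees(np.arctan2(R[1,0],R[0,0]))
    print('p',np.round(p,4),'yaw %.1f'%yaw,'t',round(o['time_s'],1),'w %.4f'%o['grip_width'])
    for c,L,W,al,e in seeds(d):
        if L<35: continue
        dy=(al-yaw+90)%180-90; v=(c-p[:2])*100
        print(np.round(c,3),'L%.0f W%.0f ang %.0f'%(L,W,al),'edge' if e else '','| d %.2f %.2f turn %.0f'%(*v,dy),' place turn from there %.0f'%(92.6-(yaw+dy)))
def pocket(k,off=0):
    x=(45+off if k<4 else -45)/1e3; y=(70,0,-70)[(k-1)%3]/1e3; return C+x*PX+y*PY
if __name__=='__main__': report()
E
python3 - <<'E'
from look import *
import pickle
s,w,t=pickle.load(open('swt6.pkl','rb'))
a,b=plane(w,289.8,78.2,.189)[:2],plane(w,285.7,253.4,.189)[:2]; print('front corners',a,b,'expected',C-.09*PX+.107*PY,C-.09*PX-.107*PY)
for q in seeds(w): print(np.round(q[0],3),np.round(q[1:4]),q[4])
for k in range(1,7): print(k,np.round(pocket(k,-3),4))
E
```

```text
front corners [ 0.5541248  -0.19547719] [ 0.35296169 -0.20772822] expected [ 0.554807  -0.1972322] [ 0.341021  -0.2069478]
[ 0.229 -0.445] [55. 21. 52.] False
[0.43  0.135] [68. 58. 31.] False
[0.44  0.045] [ 75.  49. -13.] False
[ 0.443 -0.076] [101.  65. -20.] False
[ 0.565 -0.061] [71. 46. 23.] False
[0.569 0.033] [65. 48.  1.] False
[0.561 0.152] [103.  78. -36.] False
[ 0.662 -0.079] [44. 25. 86.] True
[0.662 0.04 ] [ 29.   8. -87.] True
1 [ 0.5238 -0.3308]
2 [ 0.4539 -0.334 ]
3 [ 0.384  -0.3371]
4 [ 0.5199 -0.2439]
5 [ 0.45  -0.247]
6 [ 0.38   -0.2502]
```

```bash
python3 -m handwheel '2.5 2.5 -2 0 0 4 1;5 5 -5 0 0 8 1;7.5 7.5 -8 0 0 12 1;10 10 -11 0 0 16 1;11.1 11 -14 0 0 20 1;11.1 11 -16 0 0 20 1;11.1 11 -16 0 0 20 1;11.1 11 -16 0 0 20 1' |grep time; python3 look.py; python3 -c "
from h import *
t=cam('top')
from look import seeds
for q in seeds(t):
  if q[1]<110: print(np.round(q[0],3),np.round(q[1:4]))"
```

```text
time_s: 14.42
p [ 0.5649 -0.0631  0.1512] yaw 22.5 t 14.5 w 0.0853
[ 0.437 -0.08 ] L111 W70 ang -11  | d -12.81 -1.69 turn -33  place turn from there 104
[0.439 0.044] L82 W45 ang -12  | d -12.59 10.74 turn -34  place turn from there 104
[0.429 0.135] L75 W59 ang -1  | d -13.57 19.84 turn -23  place turn from there 93
[ 0.564 -0.062] L72 W46 ang 21  | d -0.07 0.10 turn -2  place turn from there 72
[0.568 0.033] L67 W45 ang -5  | d 0.35 9.61 turn -27  place turn from there 97
[0.558 0.152] L110 W71 ang -36  | d -0.72 21.55 turn -59  place turn from there 129
[ 0.685 -0.076] L73 W49 ang 9  | d 12.03 -1.31 turn -13  place turn from there 84
[0.686 0.04 ] L59 W42 ang -14 edge | d 12.13 10.32 turn -36  place turn from there 106
[ 0.143 -0.033] [76. 13. 74.]
[0.173 0.053] [41. 12. 72.]
[ 0.294 -0.548] [48. 16. 90.]
[0.428 0.132] [65. 42. 23.]
[0.438 0.042] [72. 41. -8.]
[0.568 0.031] [62. 41. -0.]
[0.56  0.144] [ 96.  58. -26.]
[ 0.695 -0.079] [51. 34. 44.]
[0.687 0.039] [65. 39. -6.]
[0.917 0.568] [94. 53. 54.]
```

```bash
python3 -m handwheel '0 0.1 -4 0 0 -2 1;0 0.1 -8 0 0 -2 1;0 0.1 -12 0 0 -2 1;0 0.1 -15 0 0 -2 1;0 0.1 -17 0 0 -2 1;0 0.1 -17.8 0 0 -2 1;0 0.1 -17.8 0 0 -2 1;0 0.1 -17.8 0 0 -2 1' 40|grep -E 'pos|ft'; python3 -m handwheel '0 0 0 0 0 0 0;0 0 0 0 0 0 0;0 0 0 0 0 0 0;0 0 0 0 0 0 0;0 0 0 0 0 0 0;0 0 0 0 0 0 0;0 0 0 0 0 0 0;0 0 0 0 0 0 0';python3 -m handwheel '0 0 3 0 0 0 0;0 0 7 0 0 0 0;0 0 11 0 0 0 0;0 0 15 0 0 0 0;0 0 19 0 0 0 0;0 0 23 0 0 0 0;0 0 27 0 0 0 0;0 0 27 0 0 0 0'
```

```text
position: [0.5656, -0.0618, -0.026]
ft_force: [0.3, 0.1, 0.4]
time_s: 15.85
position: [0.565, -0.061, -0.0264]
tool_rot: [[0.936, 0.352, 0.002], [0.352, -0.936, -0.001], [0.001, 0.001, -1.0]]
ft_force: [-2.1, -0.3, 10.1]
grip_width: 0.044
gripper_force: 39.7
time_s: 16.52
position: [0.5666, -0.0614, 0.2508]
tool_rot: [[0.936, 0.352, 0.014], [0.352, -0.936, -0.005], [0.011, 0.009, -1.0]]
ft_force: [-0.8, -0.0, 0.2]
grip_width: 0.0439
gripper_force: 41.6
```

```bash
python3 -m handwheel '0 -2 0 0 0 7 0;-1 -4 0 0 0 14 0;-1 -7 0 0 0 21 0;-2 -10 0 0 0 28 0;-2 -12 0 0 0 35 0;-3 -14 0 0 0 42 0;-4 -16 0 0 0 49 0;-4.1 -18 0 0 0 56 0' |grep pos; python3 -m handwheel '0 -3 0 0 0 7 0;0 -6 0 0 0 14 0;0 -9 0 0 0 16 0;0 -9 0 0 0 16 0;0 -9 0 0 0 16 0'; python3 -c "
from look import *
import pickle
o=status.observe();print(o['q'],(pocket(1,-3)-o['position'][:2])*100)
w=cam('wrist');s=cam('scene');im=np.hstack([cv2.resize(w['color'][:,:,::-1],(430,322)),cv2.resize(s['color'][60:215,80:250,::-1],(353,322))]);cv2.imwrite('pics/p1.png',im)"
```

```text
position: [0.5221, -0.2417, 0.2423]
time_s: 17.6
position: [0.523, -0.332, 0.2414]
tool_rot: [[-0.043, 0.999, -0.001], [0.999, 0.043, 0.001], [0.001, -0.001, -1.0]]
ft_force: [0.5, 0.7, -0.9]
grip_width: 0.0437
gripper_force: 41.5
[-4.33463271e+01  2.77479010e+01  5.72276758e+01  3.18474343e-03
  9.50872657e+01 -4.58057406e+01] [0.08669596 0.12439074]
```

View pics/p1.png

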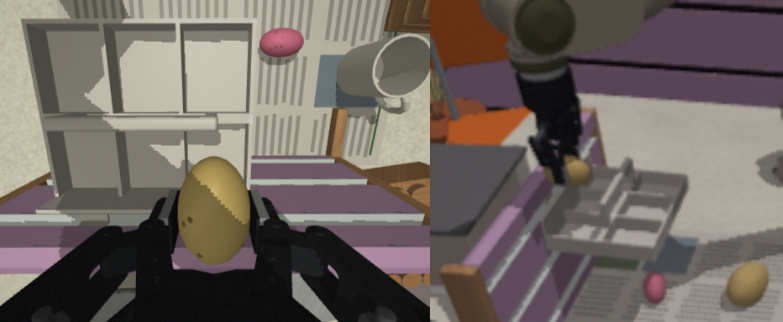

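The wrist inset shows the seed gripped centrally and lengthwise across the tray, over the +x back pocket. Next I'll lower and release it.

```bash
python3 -m handwheel '0.1 0.1 -3 0 0 0 0;0.1 0.1 -6 0 0 0 0;0.1 0.1 -8 0 0 0 0;0.1 0.1 -9 0 0 0 0;0.1 0.1 -9.4 0 0 0 0;0.1 0.1 -9.4 0 0 0 0;0.1 0.1 -9.4 0 0 0 0'; python3 -m handwheel '0 0 0 0 0 0 0.6;0 0 0 0 0 0 0.66;0 0 0 0 0 0 0.68;0 0 0 0 0 0 0.68;0 0 0 0 0 0 0.68;0 0 2 0 0 0 0.68;0 0 5 0 0 0 0.68;0 0 9 0 0 0 0.68'|grep -E 'ft|width'; python3 -c "
from h import *
w=cam('wrist');s=cam('scene');im=np.hstack([cv2.resize(w['color'][:,:,::-1],(430,322)),cv2.resize(s['color'][60:215,80:250,::-1],(353,322))]);cv2.imwrite('pics/p2.png',im)"
```

```text
time_s: 18.28
position: [0.5251, -0.33, 0.1496]
tool_rot: [[-0.046, 0.999, 0.002], [0.999, 0.046, -0.002], [-0.002, 0.002, -1.0]]
ft_force: [0.1, 0.5, -0.5]
grip_width: 0.0439
gripper_force: 41.5
ft_force: [0.1, -0.2, 0.3]
grip_width: 0.0584
```

View pics/p2.png

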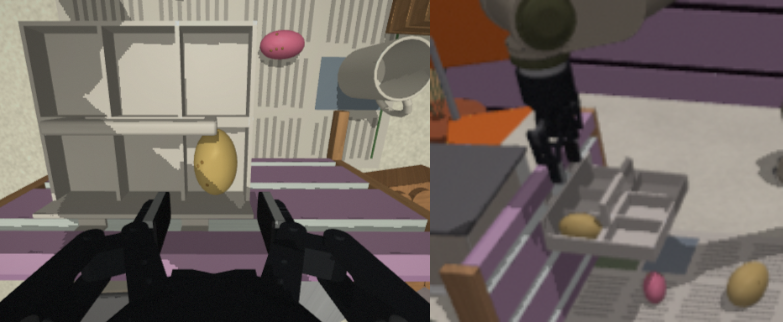

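The seed lies in its pocket, right column of the back row at wrist (215,162). Next seed is at (0.568, 0.033).

```bash
python3 -m handwheel '0 3 0 0 0 -7 0.7;0 7 0 0 0 -14 1;1 11 0 0 0 -21 1;2 15 0 0 0 -28 1;3 19 -2 0 0 -35 1;4 23 -4 0 0 -42 1;4.3 27 -6 0 0 -49 1;4.3 30 -7 0 0 -56 1' |grep pos; python3 -m handwheel '0 3 -1 0 0 -7 1;0 5 -2 0 0 -14 1;0 6.3 -2 0 0 -21 1;0 6.3 -2 0 0 -28 1;0 6.3 -2 0 0 -35 1;0 6.3 -2 0 0 -38 1;0 6.3 -2 0 0 -38 1' |grep pos; python3 look.py
```

```text
position: [0.5671, -0.0382, 0.1707]
position: [0.5671, 0.0232, 0.1519]
p [0.5671 0.0231 0.1519] yaw -0.3 t 20.4 w 0.0857
[0.426 0.131] L71 W47 ang -3  | d -14.07 10.81 turn -3  place turn from there 96
[0.439 0.044] L82 W44 ang -8  | d -12.85 2.11 turn -8  place turn from there 101
[ 0.437 -0.081] L112 W73 ang -5  | d -13.03 -10.43 turn -5  place turn from there 98
[0.568 0.033] L67 W43 ang -3  | d 0.11 0.96 turn -3  place turn from there 96
[0.557 0.15 ] L107 W67 ang -31  | d -0.98 12.68 turn -30  place turn from there 123
[ 0.685 -0.076] L73 W51 ang 9  | d 11.79 -9.95 turn 9  place turn from there 84
[0.691 0.041] L69 W41 ang -6  | d 12.37 1.75 turn -5  place turn from there 98
```

```bash
python3 -m handwheel '0.1 0.9 -4 0 0 -3 1;0.1 0.9 -8 0 0 -3 1;0.1 0.9 -12 0 0 -3 1;0.1 0.9 -15 0 0 -3 1;0.1 0.9 -17 0 0 -3 1;0.1 0.9 -17.9 0 0 -3 1;0.1 0.9 -17.9 0 0 -3 1;0.1 0.9 -17.9 0 0 -3 1' 40|grep -E 'pos|ft'; python3 -m handwheel '0 0 0 0 0 0 0;0 0 0 0 0 0 0;0 0 0 0 0 0 0;0 0 0 0 0 0 0;0 0 0 0 0 0 0;0 0 0 0 0 0 0;0 0 0 0 0 0 0;0 0 3 0 0 0 0';python3 -m handwheel '0 0 3 0 0 6 0;0 -1 7 0 0 13 0;0 -4 11 0 0 20 0;-1 -8 15 0 0 27 0;-2 -12 19 0 0 34 0;-3 -15 23 0 0 41 0;-4 -18 24 0 0 48 0;-5 -20 24 0 0 55 0'; python3 -c "
from look import *
o=status.observe();print((pocket(2,-3)-o['position'][:2])*100)"
```

```text
position: [0.5687, 0.0319, -0.0262]
ft_force: [-0.1, 1.2, 0.5]
time_s: 21.68
position: [0.5655, 0.0323, -0.0001]
tool_rot: [[0.998, -0.06, -0.008], [-0.06, -0.998, 0.001], [-0.008, -0.001, -1.0]]
ft_force: [-0.8, 0.0, -1.1]
grip_width: 0.0414
gripper_force: 41.2
time_s: 22.35
position: [0.5242, -0.1539, 0.2395]
tool_rot: [[0.621, 0.784, 0.004], [0.784, -0.621, -0.002], [0.001, 0.004, -1.0]]
ft_force: [0.5, -0.6, -1.5]
grip_width: 0.0417
gripper_force: 41.3
[ -7.02534679 -18.00900567]
```

```bash
python3 -m handwheel '-1 -3 0 0 0 7 0;-2 -6 0 0 0 14 0;-3 -9 0 0 0 21 0;-4 -12 0 0 0 28 0;-5.5 -15 0 0 0 35 0;-7 -18 0 0 0 41 0;-7 -18 0 0 0 41 0;-7 -18 0 0 0 41 0' >/dev/null; python3 -c "
from look import *
o=status.observe();print((pocket(2,-3)-o['position'][:2])*100,o['position'],np.degrees(np.arctan2(o['tool_rot'][1,0],o['tool_rot'][0,0])))"
```

```text
[ 0.06725891 -0.01475271] [ 0.45323421 -0.33381047  0.23608272] 91.99979989611553
```

```bash
python3 -m handwheel '0 0 -3 0 0 0 0;0 0 -6 0 0 0 0;0 0 -8 0 0 0 0;0 0 -8.7 0 0 0 0;0 0 -8.7 0 0 0 0;0 0 -8.7 0 0 0 0.55;0 0 -8.7 0 0 0 0.65;0 0 -8.7 0 0 0 0.66'|grep -E 'pos|ft|width'; python3 -m handwheel '0 0 0 0 0 0 0.66;0 0 0 0 0 0 0.66;0 0 0 0 0 0 0.66;0 0 2 0 0 0 0.68;0 0 5 0 0 0 0.68;0 0 9 0 0 0 0.68;0 3 9 0 0 -3 0.8;0 7 9 0 0 -10 1'|grep -E 'pos|ft|width'; python3 look.py
```

```text
position: [0.4548, -0.3331, 0.1508]
ft_force: [-0.3, -0.1, 0.4]
grip_width: 0.0563
position: [0.4547, -0.2645, 0.2408]
ft_force: [1.3, 0.2, -0.1]
grip_width: 0.0783
p [ 0.4539 -0.2563  0.2405] yaw 81.3 t 24.4 w 0.0847
[ 0.102 -0.622] L143 W41 ang 52 edge | d -35.23 -36.54 turn -29  place turn from there 40
[ 0.449 -0.446] L92 W77 ang 89  | d -0.48 -18.93 turn 8  place turn from there 3
[ 0.551 -0.445] L83 W40 ang -72  | d 9.69 -18.90 turn 26  place turn from there -15
[ 0.593 -0.411] L56 W21 ang -69  | d 13.91 -15.46 turn 30  place turn from there -18
[ 0.782 -0.368] L200 W89 ang -58 edge | d 32.81 -11.16 turn 41  place turn from there -30
[ 0.792 -0.138] L56 W38 ang -82 edge | d 33.76 11.84 turn 16  place turn from there -5
[ 0.67  -0.097] L36 W4 ang -8 edge | d 21.62 15.89 turn -89  place turn from there 100
[ 0.444 -0.075] L101 W68 ang -22 edge | d -0.98 18.16 turn 77  place turn from there -65
```

```bash
python3 -m handwheel '0 4 0 0 0 -7 1;0 8 -1 0 0 -14 1;0 12 -3 0 0 -21 1;-1 16 -5 0 0 -28 1;-1.5 20 -7 0 0 -35 1;-1.5 24 -9 0 0 -42 1;-1.5 27 -9 0 0 -49 1;-1.5 29.5 -9 0 0 -56 1' >/dev/null; python3 -m handwheel '0 0 0 0 0 -7 1;0 0 0 0 0 -14 1;0 0 0 0 0 -21 1;0 0 0 0 0 -28 1;0 0 0 0 0 -34 1;0 0 0 0 0 -34 1' |grep pos; python3 look.py|grep -E 'p |L[67]'
```

```text
position: [0.4395, 0.0258, 0.1498]
p [0.4395 0.0257 0.1498] yaw -4.8 t 25.6 w 0.0854
[0.429 0.135] L69 W52 ang 22  | d -1.00 10.93 turn 26  place turn from there 71
[0.439 0.044] L77 W45 ang -9  | d -0.03 1.83 turn -4  place turn from there 101
```

```bash
python3 -m handwheel '0 1.8 -4 0 0 -4 0.85;0 1.8 -8 0 0 -4 0.85;0 1.8 -12 0 0 -4 0.85;0 1.8 -15 0 0 -4 0.85;0 1.8 -17 0 0 -4 0.85;0 1.8 -17.8 0 0 -4 0.85;0 1.8 -17.8 0 0 -4 0.85;0 1.8 -17.8 0 0 -4 0.85' 40|grep -E 'pos|ft'; python3 -m handwheel '0 0 0 0 0 0 0;0 0 0 0 0 0 0;0 0 0 0 0 0 0;0 0 0 0 0 0 0;0 0 0 0 0 0 0;0 0 0 0 0 0 0;0 0 0 0 0 0 0;0 0 3 0 0 0 0' |grep -E 'width|_force';python3 -m handwheel '0 0 3 0 0 6 0;0 -1 7 0 0 13 0;0 -4 11 0 0 20 0;0 -8 15 0 0 27 0;-1 -12 19 0 0 34 0;-2 -15 23 0 0 41 0;-3 -18 24 0 0 48 0;-4 -20 24 0 0 55 0' |grep -E 'pos|width'; python3 -c "
from look import *
o=status.observe();print((pocket(6)-o['position'][:2])*100,np.degrees(np.arctan2(o['tool_rot'][1,0],o['tool_rot'][0,0])))"
```

```text
position: [0.44, 0.0436, -0.0277]
ft_force: [-0.4, -0.2, 0.6]
ft_force: [-0.5, 0.1, -2.0]
grip_width: 0.0422
gripper_force: 41.4
position: [0.4086, -0.1332, 0.2328]
grip_width: 0.0419
[ -2.86185031 -11.69792967] 44.57564268187127
```

```bash
python3 -m handwheel '-1 -2 0.5 0 0 7 0;-2 -4 0.5 0 0 14 0;-2.9 -6 0.5 0 0 21 0;-2.9 -8 0.5 0 0 28 0;-2.9 -10 0.5 0 0 35 0;-2.9 -11.7 0.5 0 0 42 0;-2.9 -11.7 0.5 0 0 48 0;-2.9 -11.7 0.5 0 0 48 0' >/dev/null; python3 -c "
from look import *
o=status.observe();print((pocket(6)-o['position'][:2])*100,o['position'],np.degrees(np.arctan2(o['tool_rot'][1,0],o['tool_rot'][0,0])))"
```

```text
[ 0.06010681 -0.06954228] [ 0.37942593 -0.24952758  0.23497819] 92.34154845299169
```

```bash
python3 -m handwheel '0 0 -3 0 0 0 0;0 0 -6 0 0 0 0;0 0 -8 0 0 0 0;0 0 -8.5 0 0 0 0;0 0 -8.5 0 0 0 0;0 0 -8.5 0 0 0 0.55;0 0 -8.5 0 0 0 0.65;0 0 -8.5 0 0 0 0.66'|grep -E 'pos|ft|width'; python3 -m handwheel '0 0 0 0 0 0 0.66;0 0 0 0 0 0 0.66;0 0 0 0 0 0 0.66;0 0 2 0 0 0 0.68;0 0 5 0 0 0 0.68;0 0 8 0 0 0 0.68;0 4 8 0 0 -3 0.8;0 8 8 0 0 -10 0.9'|grep -E 'pos|ft|width'; python3 -m handwheel '0 4 0 0 0 -7 0.9;1 8 0 0 0 -14 0.9;2 12 -1 0 0 -21 0.9;3 16 -3 0 0 -28 0.9;4 20 -5 0 0 -35 0.9;5 24 -7 0 0 -42 0.9;5 27 -8 0 0 -49 0.9;5 30 -8 0 0 -56 0.9' |grep pos;  python3 look.py
```

```text
position: [0.3803, -0.2495, 0.151]
ft_force: [-0.3, 0.0, -0.2]
grip_width: 0.0561
position: [0.3803, -0.1716, 0.2309]
ft_force: [1.1, 1.0, -1.2]
grip_width: 0.0764
position: [0.4265, 0.0879, 0.1593]
p [0.4256 0.0923 0.1583] yaw 34.2 t 30.3 w 0.0769
[ 0.292 -0.301] L44 W23 ang 75 edge | d -13.39 -39.29 turn 41  place turn from there 17
[ 0.446 -0.087] L96 W84 ang -32  | d 2.02 -17.91 turn -66  place turn from there 125
[0.43  0.134] L70 W47 ang 24  | d 0.40 4.18 turn -10  place turn from there 68
[ 0.666 -0.066] L57 W30 ang 48 edge | d 24.04 -15.79 turn 14  place turn from there 45
[0.666 0.038] L42 W15 ang -51 edge | d 24.06 -5.47 turn -85  place turn from there 143
[0.563 0.145] L103 W64 ang -27 edge | d 13.74 5.24 turn -61  place turn from there 120
```

```bash
python3 -m handwheel '0.4 2 -2 0 0 -5 0.9;0.4 4.2 -6 0 0 -10 0.9;0.4 4.2 -10 0 0 -10 0.9;0.4 4.2 -14 0 0 -10 0.9;0.4 4.2 -17 0 0 -10 0.9;0.4 4.2 -18.5 0 0 -10 0.9;0.4 4.2 -18.5 0 0 -10 0.9;0.4 4.2 -18.5 0 0 -10 0.9' 40|grep -E 'pos|ft'; python3 -m handwheel '0 0 0 0 0 0 0;0 0 0 0 0 0 0;0 0 0 0 0 0 0;0 0 0 0 0 0 0;0 0 0 0 0 0 0;0 0 0 0 0 0 0;0 0 0 0 0 0 0;0 0 3 0 0 0 0' |grep -E 'width|_force';python3 -m handwheel '0 0 3 0 0 6 0;0 -1 7 0 0 13 0;0 -4 11 0 0 20 0;0 -8 15 0 0 27 0;-1 -12 19 0 0 34 0;-2 -16 23 0 0 41 0;-2 -20 24 0 0 48 0;-2 -24 24 0 0 55 0' |grep -E 'pos|width'; python3 -c "
from look import *
o=status.observe();print((pocket(3,-3)-o['position'][:2])*100,np.degrees(np.arctan2(o['tool_rot'][1,0],o['tool_rot'][0,0])))"
```

```text
position: [0.4307, 0.1283, -0.0246]
ft_force: [0.3, -0.6, 1.4]
ft_force: [-1.0, -0.1, -1.0]
grip_width: 0.0445
gripper_force: 42.0
position: [0.4147, -0.0529, 0.2268]
grip_width: 0.0443
[ -3.07671906 -28.4203644 ] 77.68737906739184
```

```bash
python3 -m handwheel '0 -4 1 0 0 7 0;-1 -8 1 0 0 14 0;-2 -12 1 0 0 15 0;-3 -16 1 0 0 15 0;-3.1 -20 1 0 0 15 0;-3.1 -24 1 0 0 15 0;-3.1 -28 1 0 0 15 0;-3.1 -28.4 1 0 0 15 0' >/dev/null; python3 -m handwheel '0 0 0 0 0 0 0;0 0 0 0 0 0 0' >/dev/null;python3 -c "
from look import *
o=status.observe();print((pocket(3,-3)-o['position'][:2])*100,o['position'],np.degrees(np.arctan2(o['tool_rot'][1,0],o['tool_rot'][0,0])))"
```

```text
[ 0.02140566 -0.15752853] [ 0.38376274 -0.33556071  0.23375059] 92.28242472851385
```

Placed next, and then on to the far seed at (0.685, −0.076).

```bash
python3 -m handwheel '0 -0.1 -3 0 0 0 0;0 -0.1 -6 0 0 0 0;0 -0.1 -7.8 0 0 0 0;0 -0.1 -8.3 0 0 0 0;0 -0.1 -8.3 0 0 0 0;0 -0.1 -8.3 0 0 0 0.57;0 -0.1 -8.3 0 0 0 0.66;0 -0.1 -8.3 0 0 0 0.68'|grep -E 'pos|ft|width'; python3 -m handwheel '0 0 0 0 0 0 0.68;0 0 0 0 0 0 0.68;0 0 0 0 0 0 0.68;0 0 2 0 0 0 0.68;0 0 5 0 0 0 0.68;0 0 8.3 0 0 0 0.68;0 4 8.3 0 0 -3 0.8;1 8 8.3 0 0 -10 0.9'|grep -E 'pos|ft|width'; python3 -m handwheel '3 2 0 0 0 -7 0.9;6 5 0 0 0 -14 0.9;9 8 -1 0 0 -21 0.9;12 11 -3 0 0 -28 0.9;15 14 -5 0 0 -35 0.9;18 16 -7 0 0 -42 0.9;21 17 -8 0 0 -49 0.9;24 17 -8 0 0 -56 0.9' |grep pos; python3 -m handwheel '3 0 0 0 0 -7 0.9;5 0 0 0 0 -13 0.9;5 0 0 0 0 -13 0.9;5 0 0 0 0 -13 0.9'|grep pos; python3 look.py|grep -E 'p |L[67]'
```

```text
position: [0.3845, -0.3369, 0.1518]
ft_force: [-0.2, -1.6, -0.4]
grip_width: 0.0577
position: [0.3933, -0.2596, 0.235]
ft_force: [1.1, 0.1, -0.4]
grip_width: 0.0764
position: [0.6253, -0.0879, 0.1532]
position: [0.6755, -0.0908, 0.1541]
p [ 0.6749 -0.0909  0.1546] yaw 16.3 t 35.5 w 0.0767
[ 0.458 -0.079] L76 W58 ang -30  | d -21.64 1.18 turn -46  place turn from there 123
[ 0.684 -0.076] L73 W48 ang 10  | d 0.89 1.53 turn -6  place turn from there 83
[0.69  0.041] L69 W44 ang -10  | d 1.52 13.19 turn -26  place turn from there 102
```

```bash
python3 -m handwheel '0.9 1.5 -4 0 0 -6 0.9;0.9 1.5 -8 0 0 -6 0.9;0.9 1.5 -12 0 0 -6 0.9;0.9 1.5 -15 0 0 -6 0.9;0.9 1.5 -17 0 0 -6 0.9;0.9 1.5 -18.1 0 0 -6 0.9;0.9 1.5 -18.1 0 0 -6 0.9;0.9 1.5 -18.1 0 0 -6 0.9' 40|grep -E 'pos|ft'; python3 -m handwheel '0 0 0 0 0 0 0;0 0 0 0 0 0 0;0 0 0 0 0 0 0;0 0 0 0 0 0 0;0 0 0 0 0 0 0;0 0 0 0 0 0 0;0 0 0 0 0 0 0;0 0 3 0 0 0 0' |grep -E 'width|_force';python3 -m handwheel '0 0 3 0 0 6 0;-2 -1 7 0 0 13 0;-4 -2 11 0 0 20 0;-6 -4 15 0 0 27 0;-8 -6 19 0 0 34 0;-10 -8 23 0 0 41 0;-12 -10 24 0 0 48 0;-14 -12 24 0 0 55 0' |grep -E 'pos|width'; python3 -c "
from look import *
o=status.observe();print((pocket(4)-o['position'][:2])*100,np.degrees(np.arctan2(o['tool_rot'][1,0],o['tool_rot'][0,0])))"
```

```text
position: [0.6845, -0.0762, -0.0247]
ft_force: [0.5, 0.1, 0.6]
ft_force: [0.4, -0.2, -1.8]
grip_width: 0.046
gripper_force: 41.7
position: [0.5458, -0.1953, 0.2488]
grip_width: 0.0463
[-2.5879107  -4.85470431] 65.37180227454112
```

```bash
python3 -m handwheel '-1 -2 0 0 0 7 0;-2 -4 0 0 0 14 0;-2.6 -4.9 0 0 0 21 0;-2.6 -4.9 0 0 0 27 0;-2.6 -4.9 0 0 0 27 0;-2.6 -4.9 0 0 0 27 0' >/dev/null;python3 -c "
from look import *
o=status.observe();print((pocket(4)-o['position'][:2])*100,o['position'],np.degrees(np.arctan2(o['tool_rot'][1,0],o['tool_rot'][0,0])))"
```

```text
[ 0.04739316 -0.01961069] [ 0.51941307 -0.24367089  0.24424133] 91.72832411116049
```

```bash
python3 -m handwheel '0 0 -3 0 0 1 0;0 0 -6 0 0 1 0;0 0 -8.7 0 0 1 0;0 0 -9.3 0 0 1 0;0 0 -9.3 0 0 1 0;0 0 -9.3 0 0 1 0.6;0 0 -9.3 0 0 1 0.67;0 0 -9.3 0 0 1 0.69'|grep -E 'pos|ft|width'; python3 -m handwheel '0 0 0 0 0 0 0.69;0 0 0 0 0 0 0.69;0 0 0 0 0 0 0.69;0 0 2 0 0 0 0.69;0 0 5 0 0 0 0.69;0 0 8.3 0 0 0 0.69;0 4 8.3 0 0 -3 0.8;1 8 8.3 0 0 -10 0.9'|grep -E 'pos|ft|width'; python3 -m handwheel '2 3 0 0 0 -7 0.9;4 6 0 0 0 -14 0.9;6 9 -1 0 0 -21 0.9;8 12 -3 0 0 -28 0.9;10 15 -5 0 0 -35 0.9;12 17 -7 0 0 -42 0.9;14 19 -8 0 0 -49 0.9;16 20 -8 0 0 -56 0.9' |grep pos; python3 -m handwheel '0 0 0 0 0 -7 0.9;0 0 0 0 0 -14 0.9;0 0 0 0 0 -21 0.9;0 0 0 0 0 -28 0.9;0 0 0 0 0 -34 0.9;0 0 0 0 0 -34 0.9'|grep pos; python3 look.py|grep -E 'p |L[67]'
```

```text
position: [0.5202, -0.2442, 0.1525]
ft_force: [-0.5, -0.3, -0.3]
grip_width: 0.0589
position: [0.5288, -0.1667, 0.2357]
ft_force: [1.5, -1.0, 0.1]
grip_width: 0.0766
position: [0.6886, 0.0367, 0.1506]
position: [0.689, 0.0339, 0.1536]
p [0.689  0.0338 0.1537] yaw -6.6 t 40.6 w 0.0767
[0.69  0.041] L69 W41 ang -7  | d 0.09 0.69 turn -0  place turn from there 99
```

```bash
python3 -m handwheel '0.1 0.7 -4 0 0 0 0.9;0.1 0.7 -8 0 0 0 0.9;0.1 0.7 -12 0 0 0 0.9;0.1 0.7 -15 0 0 0 0.9;0.1 0.7 -17 0 0 0 0.9;0.1 0.7 -18 0 0 0 0.9;0.1 0.7 -18 0 0 0 0.9;0.1 0.7 -18 0 0 0 0.9' 40|grep -E 'pos|ft'; python3 -m handwheel '0 0 0 0 0 0 0;0 0 0 0 0 0 0;0 0 0 0 0 0 0;0 0 0 0 0 0 0;0 0 0 0 0 0 0;0 0 0 0 0 0 0;0 0 0 0 0 0 0;0 0 3 0 0 0 0' |grep -E 'width|_force';python3 -m handwheel '0 0 3 0 0 6 0;-2 -2 7 0 0 13 0;-5 -4 11 0 0 20 0;-8 -7 15 0 0 27 0;-10 -10 19 0 0 34 0;-12 -13 23 0 0 41 0;-14 -16 24 0 0 48 0;-16 -19 24 0 0 55 0' |grep -E 'pos|width'; python3 -c "
from look import *
o=status.observe();print((pocket(5)-o['position'][:2])*100,np.degrees(np.arctan2(o['tool_rot'][1,0],o['tool_rot'][0,0])))"
```

```text
position: [0.6906, 0.0408, -0.0254]
ft_force: [-0.1, -0.5, 0.2]
ft_force: [0.0, 0.4, -1.4]
grip_width: 0.0386
gripper_force: 40.8
position: [0.5529, -0.1161, 0.2317]
grip_width: 0.0386
[-10.29354131 -13.09946899] 48.50196082486436
```

```bash
python3 -m handwheel '-2 -2 1 0 0 7 0;-4 -4 1 0 0 14 0;-6 -6 1 0 0 21 0;-8 -8 1 0 0 28 0;-9 -10 1 0 0 35 0;-10.3 -12 1 0 0 42 0;-10.3 -13.1 1 0 0 44 0;-10.3 -13.1 1 0 0 44 0' |grep width; python3 -m handwheel '0 0 0 0 0 0 0;0 0 0 0 0 0 0' >/dev/null;python3 -c "
from look import *
o=status.observe();print((pocket(5)-o['position'][:2])*100,o['position'],np.degrees(np.arctan2(o['tool_rot'][1,0],o['tool_rot'][0,0])))"
```

```text
grip_width: 0.0386
[-0.04240568 -0.14162772] [ 0.45038106 -0.24562872  0.23816489] 92.02006038574741
```

```bash
python3 -m handwheel '0 -0.1 -3 0 0 0 0;0 -0.1 -6 0 0 0 0;0 -0.1 -8 0 0 0 0;0 -0.1 -8.8 0 0 0 0;0 -0.1 -8.8 0 0 0 0;0 -0.1 -8.8 0 0 0 0.55;0 -0.1 -8.8 0 0 0 0.62;0 -0.1 -8.8 0 0 0 0.66'|grep -E 'pos|ft|width'; python3 -m handwheel '0 0 0 0 0 0 0.66;0 0 0 0 0 0 0.66;0 0 0 0 0 0 0.66;0 0 2 0 0 0 0.66;0 0 5 0 0 0 0.66;0 0 9 0 0 0 0.66;0 4 12 0 0 0 0.8;0 8 14 0 0 0 0.9'|grep -E 'pos|ft|width'; python3 -m handwheel '0 4 2 0 0 0 0.9;0 8 4 0 0 0 0.9;0 11 4 0 0 0 0.9;0 11 4 0 0 0 0.9' |grep -E 'time|pos';python3 -c "
from h import *
w=cam('wrist');s=cam('scene');im=np.hstack([cv2.resize(w['color'][:,:,::-1],(430,322)),cv2.resize(s['color'][60:215,80:250,::-1],(353,322))]);im=np.vstack([im,cv2.resize(s['color'][100:340,:,::-1],(783,270))]);cv2.imwrite('pics/f1.png',im)"
```

```text
position: [0.4509, -0.2477, 0.1514]
ft_force: [-0.3, 0.1, -0.7]
grip_width: 0.0562
position: [0.4504, -0.178, 0.2869]
ft_force: [0.9, 1.4, -0.6]
grip_width: 0.076
time_s: 45.1
position: [0.45, -0.0627, 0.3269]
```

View pics/f1.png

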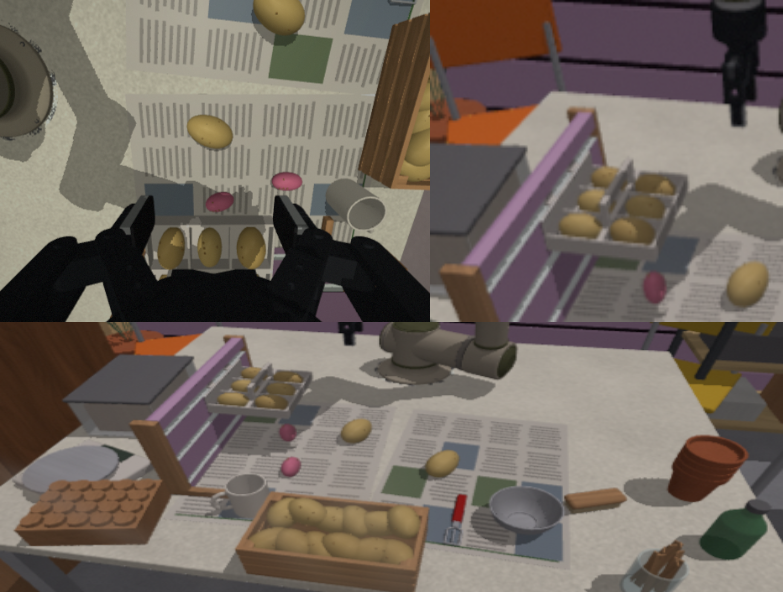

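All six seeds lie one to a pocket in the level, seated tray. The bakers, pink decoys and other items are where they were, and the arm is clear, so I'm handing in.

```bash
python3 -c "
from rig import env
print(env.close_job())"
```

```text
the job is handed in; nothing more can be done
None
```

The tray is hung level in the top groove with its back against the boards, all six seed potatoes lie one to a pocket, and everything else is where it was; the job was handed in at about 45 s of the 210 s allowed.

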